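# Shut and clamp the shielded test box

## Robot

A 6-joint arm with a two-finger parallel gripper is mounted at the origin on the work surface. World frame = base frame: x ahead of the robot, y to its left, z up, the work surface at z = 0. Lengths are in m, angles in degrees, forces in N, time in s.
With the tool pointing down it reaches from about 0.325 to 0.85 m from the base axis. Payload 4.4 kg.
Tool frame: the origin (TCP) lies at the very end of the fingers, on their centre line; the grasp point (between the pads) lies 19 mm behind it; z points along the fingers, y is the line along which they close (so a half turn about z gives the same grasp; the last joint's range is limited). The gripper opens to 94 mm and grips with 3 to 60 N. Pads are 16 mm wide; open, the fingers measure 119 mm over their backs; the gripper's body (75 mm by 177 mm) begins 78 mm behind the grasp point.
Start: joints at [59.731, 11.837, 88.321, -0, 79.842, -8.623], TCP at [0.212, 0.534, 0.205] pointing down, gripper open.
Joint ranges: [-156.59, 156.59], [-49.26, 127.26], [12.9, 141.05], [-63.56, 243.56], [4.71, 150.69], [-161.64, 161.64]. Speed limits (degrees/s): [159.86, 159.86, 180, 180, 180, 180].

## Interface

Orientations are given as a 3x3 rotation matrix whose columns are the frame's x, y, z axes.
In Python, from station import * gives the robot as it stands. The module is installed in compiled form; this text tells all that it offers.
- The arm moves only by the tool move_arm, never from a script. Its argument "increments" is a list that holds one entry, the list of rows, each a list of 5 numbers: the shift along the tool's x, y, z each as a share of 100 mm, from -1 to 1, then the turn about the tool's z as a share of 60 degrees, from -1 to 1, then the opening, from 0 (shut) to 1 (fully open). A call has 1 to 10 rows; each row is the pose to reach, as a shift and turn from the pose commanded when the call began, along the tool's axes at that moment; what a row does not reach only later rows make up. A row lasts 1/8 s, in which the tool goes at most 62.5 mm and 10.7 degrees, less where a joint would pass 70% of its speed; a pose out of reach is approached as far as the arm can. A call with a number of a shift or a turn outside -1 to 1 is refused whole. A call with a gripper value outside its range is refused whole. The fingers move at their own pace and stop on an object; "squeeze" is the grip in N (left out, the last holds). Time passes only in rows, so rows that repeat a pose let the fingers close. It gives the time, the measured TCP pose, the force, the opening and the grip force at its end, in the units of the state.
- read_state(): the state, without advancing time (a new reading comes with each control period).
- snapshot(name): name is "side" or "top"; returns (picture, depth): 480x640x3 uint8, blue, green, red; 480x640 float32, m along the optical axis (not along the pixel's ray), 0 where there is no reading.
- get_calibration(name): a dict with "intrinsics" (3x3 intrinsics, pixels), "pose" (4x4, takes a point from camera to world coordinates). Camera axes: x right, y up, looking along -z (the intrinsics and any distortion apply to the point x, -y, -z); pixel columns grow to the right and rows downward; lengths in m; the calibration is good to about 2 mm. A picture is of the moment at which its call begins. get_calibration takes no time and is no camera call.
- close_job(): hands the job in; it is judged then, once.
The state is a dict: "time_s": time; "joints": joint angles; "joint_vel": joint speeds; "tau": joint torques, N m; "tcp_pos": TCP position; "ee_rot": TCP orientation; "wrist_force": force on the tool from outside, world axes, zero at the start; "ft_torque": the same for the moment, N m; "gripper_width": finger opening in m; "gripper_force": force on a finger pad.
Only numpy, scipy, OpenCV 4.12 (cv2) and the standard library are available. Lean on these libraries where they do the work, as an engineer would, in place of code of your own. Each camera call takes 0.05 s, during which the arm holds its last target. There are 200 camera calls.

## Task

Get the filter in the shielded test box ready for measuring: with the fingertips, gently push the open blue lid down until it is fully shut, without letting it slam, and only then push the two red-knobbed swing clamps on the front of the box round across the lid, each as far as its stop. Pick nothing up, and leave the filter inside and the other things on the bench where they are.

Things in the scene. Friction and masses are not known exactly. Their poses are not given: they have to be found in the camera images.
- shield_box: shielded test box, aluminium, fixed. Open base 260 mm wide (y), 160 deep (x), 95 high. Origin: centre of the underside; x points from its front (clamp side, towards the robot) to its hinge side. Hinge axis along y at x = 88, z = 108 mm; clamp pivots at x = -102, y = 108 (left) and -108 mm (right). Yaw within 0.3 rad. Connectors stick out 17 mm from both sides at z = 50 mm
- lid (a joint): angle of the blue lid, rad: 0 = fully shut, up to 1.5 = open, nearly upright; starts at 0.9 to 1.4. Flat slab 22 mm thick, 260 wide, 170 from hinge axis to front edge, 0.5 kg, no handle; open, its outer face looks up and away from the robot; shut, its top is 119 mm above the bench. Stiff hinge: it stays where it is left and does not fall; closing takes 2 to 7 N at 140 mm from the hinge
- lid_hinge (a point): point on the lid's hinge axis, middle of its width and thickness; lid axes: -x runs from the hinge to the front edge, y along the hinge, z out of the outer (top) face, which lies 11 mm from the axis
- lid_front (a point): middle of the front edge of the lid, on its outer (top) face
- clamp_left (a joint): angle of the left (+y) clamp arm about its upright pin, rad: 0 = parked along the box's front edge, knob towards the middle; grows to its stop at 1.571 = square across the lid, knob pushed away from the robot, over the lid. Starts at -0.3 to 0. Stays where left; 1.5 N at the knob. Steel arm 15 mm wide, top 136 mm above the bench; its pad just clears the shut lid; a lid 10 mm ajar blocks it
- clamp_right (a joint): the same for the right (-y) clamp, its mirror image: also grows from 0 (parked, knob towards the middle) to its stop at 1.571 (across the lid); starts at -0.3 to 0
- clamp_left_pivot (a point): centre of the left clamp's pivot pin, on top of the arm (136 mm above the bench)
- clamp_right_pivot (a point): centre of the right clamp's pivot pin, on top of the arm (136 mm above the bench)
- clamp_left_knob (a point): centre of the top of the left clamp's upright red knob: a round post 19 mm in diameter standing 36 mm above the end of the arm, 75 mm from the pivot; its top is 170 mm above the bench
- clamp_right_knob (a point): centre of the top of the right clamp's upright red knob, same sizes
- filter: the filter under test, a loose grey cast box 60 x 110 x 34 mm (x, y, z) with a yellow-capped connector at each y end (145 mm over all), lying on the black floor inside the test box, 10 mm above the bench; origin at the centre of its underside. Not to be touched
- spare_filter: loose aluminium filter box 60 x 110 x 34 mm with red-capped connectors, 145 mm over all, on the bench to the left of the test box; origin at the centre of its underside. Bystander
- torque_wrench: loose small torque wrench with blue handle, 190 mm long, 24 mm high, on the bench to the right of the test box; origin under its middle. Bystander
- attenuator: loose finned steel attenuator standing on end, 39 mm in diameter, 64 mm high, on the bench left of the front left corner of the test box; origin at the centre of its foot. Bystander
- adapter_tray: loose black compartment tray 100 x 150 x 28 mm with adapters, on the left of the bench; origin at the centre of its underside. Bystander
- mug: loose white mug 80 mm in diameter, 90 mm high, handle to its y side, on the right of the bench; origin at the centre of its foot. Bystander
- screwdriver: loose yellow-handled screwdriver 200 mm long, 26 mm high, on the right of the bench; origin under its middle. Bystander

How it is judged:
By the outcome, as a careful person would: the job done as asked, in the order asked, and still so for the second after the job is handed in, with the robot touching nothing.
It also fails if it takes over 64 s, if anything falls off the work surface, if the arm or the gripper's body presses on something with over 40 N, if the wrist force passes 120 N, or if a joint passes its speed limit or range.

## Working session

There is one attempt and no reset: what is moved stays moved. The work goes in short steps, Python scripts to look and compute and a tool call to move; the robot and the scene stay as the last step left them, time stands still between calls to the robot, and variables do not carry over. Pictures are saved under pics/ and viewed, at most 10 in all, crops included, and the job is handed in when it is done.

Besides the shell and the picture viewer there is one more tool, called as name(argument=value, ...) on one line, values as JSON. move_arm: Moves the arm, as the interface text tells. Shift numbers are shares of 100 mm and turn numbers shares of 60 degrees, none past 1 either way. Its arguments: {"type":"object","properties":{"increments":{"type":"array","items":{"type":"array","items":{"type":"array","items":{"type":"number","minimum":-1,"maximum":1}}}},"squeeze":{"type":"number"}},"required":["increments"]}

```bash
mkdir -p pics; cat > h.py <<'E'
from station import *
import numpy as np, cv2
def pts(name,depth):
    c=get_calibration(name);K=c["intrinsics"];T=np.array(c["pose"])
    v,u=np.mgrid[0:480,0:640]
    x=(u-K[0][2])/K[0][0]*depth;y=(v-K[1][2])/K[1][1]*depth
    P=np.stack([x,-y,-depth],-1)
    return P@T[:3,:3].T+T[:3,3]
E
python3 - <<'E'
from h import *
for n in("side","top"):
    i,d=snapshot(n);cv2.imwrite(f"pics/{n}1.png",i);np.save(n+"_d.npy",d);c=get_calibration(n);print(n,{k:np.round(v,3).tolist() if not isinstance(v,str) else v for k,v in c.items()},(d>0).mean())
s=read_state();print(s["time_s"],s["tcp_pos"],np.round(s["ee_rot"],3),s["gripper_width"])
E
```

```text
side {'intrinsics': [[452.852, 0.0, 322.524], [0.0, 452.852, 242.606], [0.0, 0.0, 1.0]], 'pose': [[0.95, 0.192, -0.247, 0.261], [-0.312, 0.63, -0.712, -0.845], [0.019, 0.753, 0.658, 0.894], [0.0, 0.0, 0.0, 1.0]]} 0.9959635416666667
top {'intrinsics': [[583.689, 0.0, 326.697], [0.0, 583.689, 245.851], [0.0, 0.0, 1.0]], 'pose': [[-0.025, 0.982, -0.19, 0.25], [-1.0, -0.022, 0.02, 0.012], [0.016, 0.19, 0.982, 1.701], [0.0, 0.0, 0.0, 1.0]]} 0.9961783854166667
0.1 [0.21175257 0.53381836 0.20443765] [[-0.929  0.369 -0.001]
 [ 0.369  0.929 -0.002]
 [ 0.    -0.002 -1.   ]] 0.09405362126177756
```

View pics/side1.png

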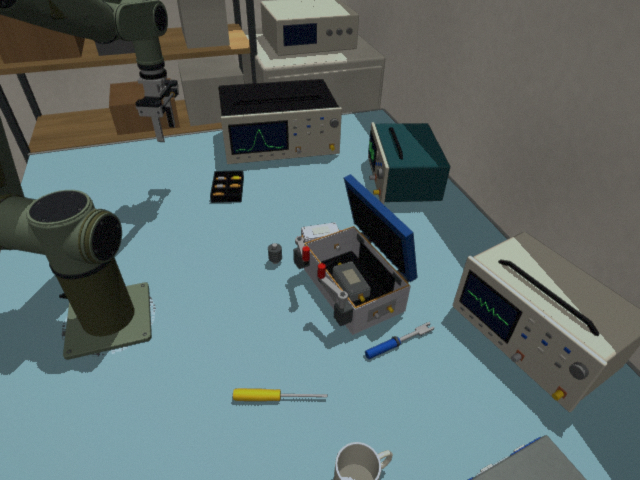

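View pics/top1.png

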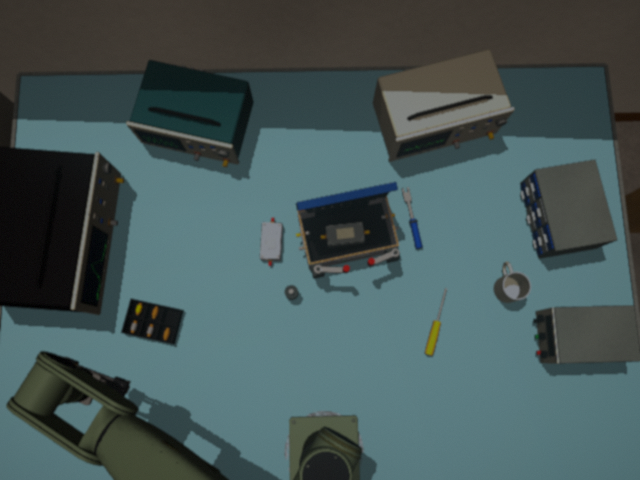

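The side view shows the lid standing open at about (380,228), with its inner face visible, and the red knobs at (305,255) and (321,270). In the top view the lid's top edge is near (346,197), the knobs are at (346,268) and (371,261), and the pivots are at about (318,268) and (397,255).

```bash
cat > m.py <<'E'
from h import *
def masks(i):
    h=cv2.cvtColor(i,cv2.COLOR_BGR2HSV);H,S,V=cv2.split(h)
    return ((H<8)|(H>172))&(S>150)&(V>70), (H>105)&(H<125)&(S>150)
def look(tag,show=True):
    out={}
    for n in("side","top"):
        i,d=snapshot(n);cv2.imwrite(f"pics/{n}{tag}.png",i);P=pts(n,d);red,blue=masks(i)
        print(n)
        for nm,m in(("red",red),("blue",blue)):
            m=m&(P[...,0]>.4)&(P[...,0]<.85)&(abs(P[...,1])<.25)&(P[...,2]>.06)
            k,l,st,c=cv2.connectedComponentsWithStats(m.astype(np.uint8))
            for j in range(1,k):
                if st[j,4]<12: continue
                Q=P[l==j];t=Q[Q[:,2]>np.percentile(Q[:,2],60)]
                print(nm,st[j],"mean",Q.mean(0).round(4),"zmax",np.percentile(Q[:,2],98).round(4),"topmean",np.median(t,0).round(4))
                if nm=="blue": out[n]=Q
    return out
E
python3 - <<'E'
from m import *
o=look("2")
for n,Q in o.items():
    c=Q.mean(0)
    # robust plane
    W=Q
    for _ in range(5):
        c=W.mean(0);u,s,v=np.linalg.svd(W-c,full_matrices=False);r=abs((Q-c)@v[2]);W=Q[r<.006]
    print(n,"normal",v[2].round(3),"c",c.round(4),len(W),len(Q))
    for ax in range(3):print(np.percentile(Q[:,ax],[1,5,50,95,99]).round(3))
# box rim & pivots in top view
i=cv2.imread("pics/top2.png");cv2.imwrite("pics/topc.png",cv2.resize(i[170:310,240:440],None,fx=4,fy=4,interpolation=cv2.INTER_CUBIC))
E
```

```text
side
red [303 246   7  15  82] mean [ 0.4858 -0.0742  0.1598] zmax 0.1724 topmean [ 0.4881 -0.0716  0.1701]
red [318 263   8  16  95] mean [ 0.5033 -0.1414  0.1604] zmax 0.1721 topmean [ 0.5038 -0.1389  0.1698]
blue [ 344  175   72  106 1400] mean [ 0.6678 -0.1177  0.2455] zmax 0.2752 topmean [ 0.6603 -0.0924  0.2726]
blue [466 275   6  15  30] mean [ 0.8382 -0.2454  0.1229] zmax 0.1454 topmean [ 0.8379 -0.2454  0.1381]
blue [463 291   4   6  12] mean [ 0.8379 -0.2471  0.0814] zmax 0.0918 topmean [ 0.8373 -0.2475  0.0851]
top
red [368 258   6   7  33] mean [ 0.5014 -0.1354  0.1703] zmax 0.1771 topmean [ 0.5032 -0.1355  0.174 ]
red [343 265   6   7  30] mean [ 0.4835 -0.0682  0.1708] zmax 0.1782 topmean [ 0.4837 -0.0684  0.1741]
blue [297 183 100  27 804] mean [ 0.6527 -0.0705  0.2705] zmax 0.2792 topmean [ 0.6549 -0.0755  0.2753]
side normal [0.899 0.432 0.074] c [ 0.8379 -0.2471  0.0814] 12 12
[0.836 0.836 0.837 0.841 0.841]
[-0.25  -0.25  -0.247 -0.244 -0.244]
[0.072 0.073 0.082 0.091 0.092]
top normal [-0.949 -0.185  0.257] c [ 0.6527 -0.0696  0.2701] 591 804
[0.625 0.63  0.653 0.677 0.681]
[-0.195 -0.182 -0.07   0.04   0.05 ]
[0.241 0.247 0.272 0.278 0.28 ]
```

View pics/topc.png

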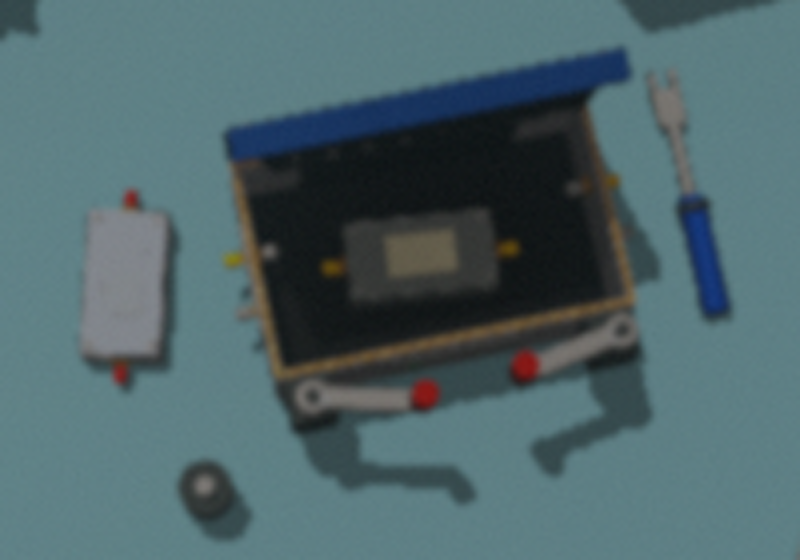

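The crop shows the left pivot at crop (312,396), which is full-frame (318,269), and the right pivot at (621,330), or (395.2,252.5). The lid's top strip runs from crop (230,145) to (628,65). The attenuator is clear of the left clamp.

```bash
cat >> h.py <<'E'
def ray(name,u,v,z):
    c=get_calibration(name);K=c["intrinsics"];T=np.array(c["pose"])
    d=T[:3,:3]@np.array([(u-K[0][2])/K[0][0],-(v-K[1][2])/K[1][1],-1]);o=T[:3,3]
    return o+d*(z-o[2])/d[2]
E
python3 - <<'E'
from m import *
L=ray("top",318,269,.136);R=ray("top",395.2,252.5,.136);d=L-R
print("pivots",L.round(4),R.round(4),"sep",np.linalg.norm(d),"yaw",np.arctan2(-d[0],d[1]))
yaw=np.arctan2(-d[0],d[1]);ex=np.array([np.cos(yaw),np.sin(yaw),0]);ey=np.array([-ex[1],ex[0],0])
for k,uv in(("kl",(345.9,268.3)),("kr",(371,261.2))):
    p=ray("top",*uv,.170);print(k,p.round(4),np.linalg.norm((p-(L if k=="kl" else R))[:2]))
O=(L+R)/2+.102*ex;O[2]=0;print("origin",O.round(4),"hinge",(O+.088*ex).round(4))
for n in("side","top"):
    i=cv2.imread(f"pics/{n}2.png");D=np.load(n+"_d.npy");P=pts(n,D);_,b=masks(i)
    m=b&(P[...,2]>.1)&(P[...,0]<.75);Q=P[m];B=np.stack([(Q-O)@ex,(Q-O)@ey,Q[:,2]],1)
    # yaw from lid points: slab regression; local
    print(n,len(B),np.percentile(B,[1,10,50,90,99],axis=0).round(3).tolist())
    a=np.polyfit(B[:,1],B[:,0],1);print("slope",a)
    r=np.hypot(B[:,0]-.088,B[:,2]-.108);top=r>.150
    print("ang",np.percentile(np.arctan2(B[:,2]-.108,.088-B[:,0])[top],[5,25,50,75,95]).round(3),"r max",np.percentile(r,[90,99]))
E
```

```text
pivots [0.4884 0.0054 0.136 ] [ 0.5291 -0.2063  0.136 ] sep 0.21555863771464445 yaw 0.18968862151764038
kl [ 0.4834 -0.0685  0.17  ] 0.07405688591418849
kr [ 0.501  -0.1359  0.17  ] 0.07579115611624612
origin [ 0.6089 -0.0812  0.    ] hinge [ 0.6953 -0.0646  0.    ]
side 2143 [[-0.53, -0.548, 0.103], [-0.012, -0.13, 0.122], [0.047, 0.003, 0.249], [0.081, 0.71, 0.274], [0.133, 0.733, 0.637]]
slope [-0.00209553  0.0291419 ]
ang [0.697 1.269 1.3   1.345 1.38 ] r max [0.17052949 0.84510333]
top 1083 [[-0.172, -0.548, 0.105], [-0.024, -0.539, 0.121], [0.043, 0.005, 0.271], [0.053, 0.688, 0.276], [0.17, 0.731, 0.281]]
slope [0.06629911 0.02756368]
ang [0.066 1.282 1.312 1.342 1.366] r max [0.17523134 0.25977591]
```

move_arm(increments=[[[0,0,-0.5,-0.178,0],[0,0,-1,-0.356,0],[0,0,-1,-0.543,0],[0,0,-1,-0.543,0],[0,0,-1,-0.543,0]]], squeeze=10)

```text
time_s: 0.82
tcp_pos: [0.2118, 0.5339, 0.3041]
ee_rot: [[-0.982, -0.187, -0.001], [-0.187, 0.982, -0.002], [0.002, -0.002, -1.0]]
wrist_force: [0.1, -0.6, -0.1]
gripper_width: 0.0474
gripper_force: 0.0
```

```bash
cat >> h.py <<'E'
O=np.array([.6089,-.0812,0]);YAW=.1897
EX=np.array([np.cos(YAW),np.sin(YAW),0]);EY=np.array([-EX[1],EX[0],0])
def here():
    s=read_state();p=np.array(s["tcp_pos"])-O;R=np.array(s["ee_rot"])
    q=np.array([p@EX,p@EY,p[2]]);f=np.array(s["wrist_force"])
    print("t",round(s["time_s"],2),"local",q.round(4),"F local",round(f@EX,2),round(f@EY,2),round(f[2],2),"toolyaw err deg",round(np.degrees(np.arctan2(R[:,1]@-EX,R[:,1]@EY)),2),"q6",s["joints"][5],"w",round(s["gripper_width"],4))
    return q,R
def rel(targets,q=None):
    q0,R=here();q=q0 if q is None else q
    for t in targets:
        d=np.array(t)-q;w=EX*d[0]+EY*d[1]+np.array([0,0,d[2]]);print((R.T@w*10).round(3).tolist())
E
python3 - <<'E'
from h import *
rel([(.11,0,.36)])
P=pts("top",np.load("top_d.npy"));m=(P[...,0]>.55)&(P[...,2]>.15)&(P[...,0]<1.3)
import itertools
for y in np.arange(-.5,.6,.1):
    k=m&(abs(P[...,1]-y)<.05)&(P[...,0]>.72)
    if k.any():print(y.round(1),P[k][:,0].min().round(3),P[k][:,2].max().round(3))
E
```

```text
t 0.82 local [-0.274   0.6789  0.3041] F local 0.04 -0.6 -0.08 toolyaw err deg -0.08 q6 -41.05784334005962 w 0.0474
[-3.849, -6.785, -0.553]
-0.5 0.889 0.202
-0.4 0.862 0.211
-0.3 0.838 0.207
-0.2 0.833 0.192
-0.1 1.274 0.167
-0.0 1.272 0.173
0.1 1.271 0.172
0.2 0.834 0.175
0.3 0.834 0.176
0.4 0.862 0.182
0.5 0.889 0.182
```

move_arm(increments=[[[-0.28,-0.48,-0.28,0,0],[-0.55,-0.97,-0.55,0,0]]])

```text
time_s: 1.08
tcp_pos: [0.2844, 0.4484, 0.3592]
ee_rot: [[-0.982, -0.19, -0.002], [-0.19, 0.982, -0.003], [0.003, -0.002, -1.0]]
wrist_force: [0.9, 0.8, -0.4]
gripper_width: 0.0274
gripper_force: 0.0
```

move_arm(increments=[[[-0.28,-0.48,0,0,0],[-0.55,-0.97,0,0,0]]])

```text
time_s: 1.32
tcp_pos: [0.3576, 0.3634, 0.3598]
ee_rot: [[-0.982, -0.188, -0.001], [-0.188, 0.982, -0.0], [0.001, -0.0, -1.0]]
wrist_force: [0.9, 0.4, 0.7]
gripper_width: 0.0074
gripper_force: 0.0
```

move_arm(increments=[[[-0.28,-0.48,0,0,0],[-0.55,-0.97,0,0,0]]])

```text
time_s: 1.58
tcp_pos: [0.4299, 0.2784, 0.3593]
ee_rot: [[-0.982, -0.188, -0.002], [-0.188, 0.982, -0.001], [0.002, -0.0, -1.0]]
wrist_force: [1.0, 0.4, 0.4]
gripper_width: 0.0006
gripper_force: 0.0
```

move_arm(increments=[[[-0.28,-0.48,0,0,0],[-0.55,-0.97,0,0,0]]])

```text
time_s: 1.82
tcp_pos: [0.5023, 0.1936, 0.3592]
ee_rot: [[-0.982, -0.188, -0.002], [-0.188, 0.982, -0.0], [0.002, 0.0, -1.0]]
wrist_force: [-0.3, 0.9, -0.1]
gripper_width: 0.0003
gripper_force: 0.0
```

move_arm(increments=[[[-0.28,-0.48,0,0,0],[-0.55,-0.97,0,0,0]]])

```text
time_s: 2.08
tcp_pos: [0.5747, 0.1089, 0.3591]
ee_rot: [[-0.982, -0.187, -0.002], [-0.187, 0.982, 0.0], [0.002, 0.001, -1.0]]
wrist_force: [-0.3, 0.4, 0.3]
gripper_width: 0.0007
gripper_force: 0.0
```

move_arm(increments=[[[-0.28,-0.48,0,0,0],[-0.55,-0.97,0,0,0]]])

```text
time_s: 2.33
tcp_pos: [0.6471, 0.0242, 0.3589]
ee_rot: [[-0.982, -0.188, -0.002], [-0.188, 0.982, 0.001], [0.002, 0.001, -1.0]]
wrist_force: [0.5, 1.4, 0.2]
gripper_width: 0.0005
gripper_force: 0.0
```

move_arm(increments=[[[-0.28,-0.48,0,0,0],[-0.55,-0.97,0,0,0],[-0.55,-0.97,0,0,0],[-0.55,-0.97,0,0,0]]])

```text
time_s: 2.82
tcp_pos: [0.7185, -0.059, 0.3588]
ee_rot: [[-0.982, -0.188, -0.003], [-0.188, 0.982, 0.001], [0.003, 0.002, -1.0]]
wrist_force: [-0.3, 0.3, 0.1]
gripper_width: 0.0006
gripper_force: 0.0
```

```bash
python3 - <<'E'
from h import *
q,R=here()
print("to approach");rel([(.11,0,.36),(.11,0,.235)])
def tgt(th,s):return (.088-s*np.cos(th)+.011*np.sin(th)+.008,0,.108+s*np.sin(th)+.011*np.cos(th))
for th in np.arange(1.4,-.01,-.1):print(round(th,2),np.round(tgt(th,.135),4))
E
```

```text
t 2.83 local [0.1118 0.0012 0.3588] F local -0.25 0.31 0.11 toolyaw err deg -0.01 q6 -112.42932569742563 w 0.0006
to approach
t 2.83 local [0.1118 0.0012 0.3588] F local -0.25 0.31 0.11 toolyaw err deg -0.01 q6 -112.42932569742563 w 0.0006
[0.018, -0.012, -0.012]
[0.015, -0.014, 1.238]
1.4 [0.0839 0.     0.2429]
1.3 [0.0705 0.     0.241 ]
1.2 [0.0573 0.     0.2378]
1.1 [0.0446 0.     0.2333]
1.0 [0.0323 0.     0.2275]
0.9 [0.0207 0.     0.2206]
0.8 [0.0098 0.     0.2125]
0.7 [-2.000e-04  0.000e+00  2.034e-01]
0.6 [-0.0092  0.      0.1933]
0.5 [-0.0172  0.      0.1824]
0.4 [-0.0241  0.      0.1707]
0.3 [-0.0297  0.      0.1584]
0.2 [-0.0341  0.      0.1456]
0.1 [-0.0372  0.      0.1324]
-0.0 [-0.039  0.     0.119]
```

move_arm(increments=[[[0.02,-0.01,0.4,0,0],[0.02,-0.01,0.8,0,0],[0.02,-0.01,1,0,0]]])

```text
time_s: 3.2
tcp_pos: [0.7153, -0.0585, 0.2584]
ee_rot: [[-0.982, -0.191, -0.003], [-0.191, 0.982, 0.001], [0.003, 0.002, -1.0]]
wrist_force: [-0.3, -0.9, -0.0]
gripper_width: 0.0004
gripper_force: 0.0
```

move_arm(increments=[[[0.14,0,0.16,0,0],[0.26,0,0.16,0,0],[0.33,0,0.17,0,0],[0.39,0,0.18,0,0],[0.46,0,0.195,0,0],[0.525,0,0.21,0,0],[0.59,0,0.23,0,0],[0.65,0,0.255,0,0]]])

```text
time_s: 4.2
tcp_pos: [0.6529, -0.073, 0.2354]
ee_rot: [[-0.982, -0.19, 0.0], [-0.19, 0.982, -0.0], [-0.0, -0.0, -1.0]]
wrist_force: [2.2, 1.3, 5.1]
gripper_width: 0.0002
gripper_force: 2.2
```

```bash
python3 - <<'E'
from h import *
q,R=here()
def tgt(th,s):return (.088-s*np.cos(th)+.011*np.sin(th)+.008,0,.108+s*np.sin(th)+.011*np.cos(th))
rel([tgt(t,.135) for t in np.arange(1.05,.19,-.05)])
i,_=snapshot("side");cv2.imwrite("pics/s3.png",cv2.resize(i[150:350,220:480],None,fx=3,fy=3))
E
```

```text
t 4.2 local [ 4.480e-02 -2.000e-04  2.354e-01] F local 2.44 0.88 5.07 toolyaw err deg 0.06 q6 -114.84827263418761 w 0.0002
t 4.2 local [ 4.480e-02 -2.000e-04  2.354e-01] F local 2.44 0.88 5.07 toolyaw err deg 0.06 q6 -114.84827263418761 w 0.0002
[0.064, 0.002, 0.049]
[0.125, 0.002, 0.079]
[0.184, 0.002, 0.112]
[0.241, 0.002, 0.149]
[0.296, 0.003, 0.188]
[0.35, 0.003, 0.229]
[0.401, 0.003, 0.274]
[0.45, 0.003, 0.321]
[0.496, 0.003, 0.37]
[0.54, 0.003, 0.421]
[0.582, 0.003, 0.475]
[0.62, 0.003, 0.531]
[0.656, 0.003, 0.588]
[0.689, 0.003, 0.647]
[0.719, 0.003, 0.708]
[0.745, 0.003, 0.77]
[0.769, 0.003, 0.834]
[0.79, 0.003, 0.898]
```

View pics/s3.png

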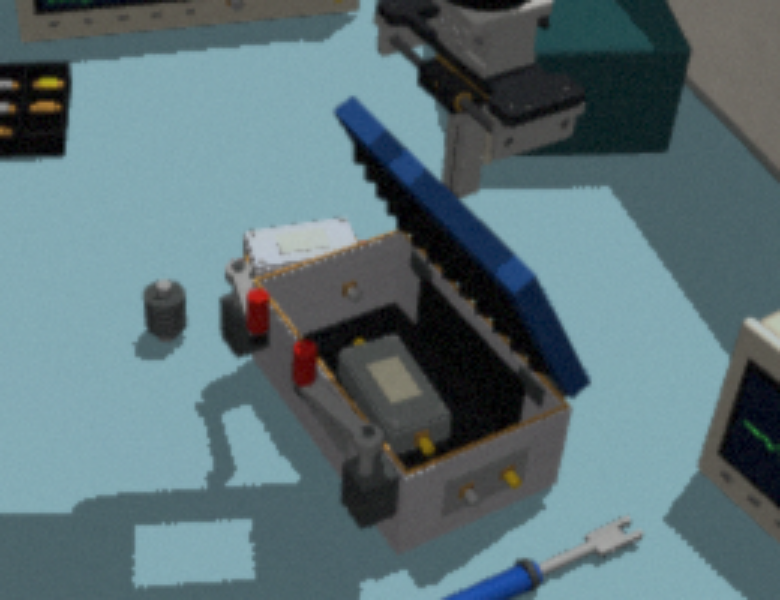

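The fingers are behind the lid at crop (462,150), and the lid has begun to close. I'll continue along the arc.

move_arm(increments=[[[0.065,0,0.04,0,0],[0.125,0,0.07,0,0],[0.185,0,0.105,0,0],[0.24,0,0.14,0,0],[0.295,0,0.18,0,0],[0.35,0,0.22,0,0],[0.4,0,0.265,0,0],[0.45,0,0.315,0,0],[0.495,0,0.365,0,0]]])

```text
time_s: 5.38
tcp_pos: [0.6045, -0.0824, 0.1979]
ee_rot: [[-0.982, -0.19, 0.0], [-0.19, 0.982, -0.0], [-0.0, -0.0, -1.0]]
wrist_force: [3.5, -0.2, 2.0]
gripper_width: 0.0004
gripper_force: 1.6
```

move_arm(increments=[[[0.045,0,0.05,0,0],[0.085,0,0.105,0,0],[0.125,0,0.16,0,0],[0.16,0,0.215,0,0],[0.19,0,0.275,0,0],[0.22,0,0.335,0,0],[0.25,0,0.4,0,0],[0.27,0,0.46,0,0]]])

```text
time_s: 6.38
tcp_pos: [0.5778, -0.0873, 0.152]
ee_rot: [[-0.982, -0.19, -0.001], [-0.19, 0.982, 0.0], [0.001, 0.0, -1.0]]
wrist_force: [2.8, 0.6, 2.3]
gripper_width: 0.0007
gripper_force: 1.3
```

```bash
python3 - <<'E'
from h import *
q,R=here()
def tgt(th,s):return (.088-s*np.cos(th)+.011*np.sin(th)+.008,0,.108+s*np.sin(th)+.011*np.cos(th))
rel([tgt(t,.135) for t in np.arange(.3,-.01,-.05)])
E
```

```text
t 6.38 local [-0.0317 -0.0002  0.152 ] F local 2.89 0.04 2.31 toolyaw err deg 0.06 q6 -118.01071642391936 w 0.0007
t 6.38 local [-0.0317 -0.0002  0.152 ] F local 2.89 0.04 2.31 toolyaw err deg 0.06 q6 -118.01071642391936 w 0.0007
[-0.02, 0.002, -0.064]
[0.004, 0.002, -0.001]
[0.024, 0.002, 0.064]
[0.041, 0.002, 0.129]
[0.055, 0.002, 0.195]
[0.066, 0.002, 0.262]
[0.073, 0.002, 0.33]
```

move_arm(increments=[[[0.02,0,0.06,0,0],[0.035,0,0.11,0,0],[0.045,0,0.155,0,0],[0.055,0,0.195,0,0],[0.06,0,0.23,0,0],[0.065,0,0.26,0,0],[0.07,0,0.28,0,0],[0.07,0,0.3,0,0],[0.07,0,0.31,0,0],[0.07,0,0.32,0,0]]])

```text
time_s: 7.62
tcp_pos: [0.5709, -0.0887, 0.1203]
ee_rot: [[-0.982, -0.19, -0.001], [-0.19, 0.982, -0.0], [0.001, 0.0, -1.0]]
wrist_force: [0.4, 0.4, 1.6]
gripper_width: 0.0001
gripper_force: 1.3
```

move_arm(increments=[[[0,0,0.01,0,0],[0,0,0.02,0,0],[0,0,0.02,0,0]]])

```text
time_s: 8.0
tcp_pos: [0.5709, -0.0888, 0.1192]
ee_rot: [[-0.982, -0.19, -0.001], [-0.19, 0.982, -0.0], [0.001, 0.0, -1.0]]
wrist_force: [-1.2, 1.4, 7.4]
gripper_width: 0.0005
gripper_force: 3.5
```

```bash
python3 - <<'E'
from h import *
here()
E
```

```text
t 8.0 local [-0.0388 -0.0003  0.1192] F local -0.96 1.57 7.37 toolyaw err deg 0.07 q6 -118.33845812772546 w 0.0005
```

move_arm(increments=[[[0,0,0.01,0,0],[0,0,0.02,0,0],[0,0,0.02,0,0]]])

```text
time_s: 8.38
tcp_pos: [0.571, -0.0888, 0.1192]
ee_rot: [[-0.982, -0.19, -0.001], [-0.19, 0.982, -0.0], [0.001, -0.0, -1.0]]
wrist_force: [-5.7, 1.5, 15.6]
gripper_width: 0.0004
gripper_force: 7.8
```

move_arm(increments=[[[0,0,0.01,0,0],[0,0,0.015,0,0]]])

```text
time_s: 8.62
tcp_pos: [0.571, -0.0888, 0.1191]
ee_rot: [[-0.982, -0.19, -0.001], [-0.19, 0.982, -0.0], [0.001, -0.0, -1.0]]
wrist_force: [-9.7, 3.0, 22.9]
gripper_width: 0.0005
gripper_force: 11.8
```

The lid is against its stop: z stays at 0.119 while the force rises. I'll lift off and check.

move_arm(increments=[[[0,0,-0.3,0,0],[0,0,-0.7,0,0],[0,0,-1,0,0],[0,0,-1,0,0]]])

```text
time_s: 9.12
tcp_pos: [0.5727, -0.0894, 0.2172]
ee_rot: [[-0.982, -0.19, 0.005], [-0.19, 0.982, -0.002], [-0.004, -0.003, -1.0]]
wrist_force: [-0.4, 0.1, -0.5]
gripper_width: 0.0009
gripper_force: 0.0
```

```bash
python3 - <<'E'
from m import *
look("4")
L=np.array([-.102,.108]);Rp=np.array([-.102,-.108])
def kn(ph,side):return np.array([-.102+.075*np.sin(ph),side*(.108-.075*np.cos(ph))])
def fin(ph,side,gap):
    t=np.array([np.cos(ph),side*np.sin(ph)]);off=min(8/max(abs(np.cos(ph)),1e-6),12.5/max(abs(np.sin(ph)),1e-6))/1000+.0095+gap
    return kn(ph,side)-t*off
for s in(1,-1):
    print("side",s)
    for ph in(-.3,-.2,0,.2,.4,.6,.8,1.,1.2,1.4,1.571):print(ph,"knob",kn(ph,s).round(4),"finger",fin(ph,s,0).round(4))
q,_=here()
for p in [(.4834,-.0685),(.501,-.1359)]:
    d=np.array([*p,0])-O;print("knob local",d@EX,d@EY)
E
```

```text
side
red [303 246   6  15  81] mean [ 0.4857 -0.0749  0.1586] zmax 0.1722 topmean [ 0.4871 -0.0728  0.1697]
red [318 264   7  15  92] mean [ 0.5028 -0.1418  0.159 ] zmax 0.1717 topmean [ 0.5027 -0.1391  0.1697]
blue [ 304  221  109   87 2491] mean [ 0.6078 -0.1175  0.1179] zmax 0.1222 topmean [ 0.5935 -0.1189  0.1203]
blue [466 273   7  12  25] mean [ 0.8381 -0.2459  0.13  ] zmax 0.1487 topmean [ 0.8378 -0.2454  0.1442]
blue [462 286   7  15  24] mean [ 0.8384 -0.2461  0.0838] zmax 0.1093 topmean [ 0.8381 -0.2459  0.1006]
top
blue [298 200  34  65 784] mean [0.6102 0.0224 0.1201] zmax 0.1272 topmean [0.6169 0.0237 0.1231]
blue [381 229  18  20 227] mean [ 0.5699 -0.1956  0.1197] zmax 0.127 topmean [ 0.572  -0.1931  0.123 ]
blue [335 242  37  13 271] mean [ 0.546  -0.1003  0.1228] zmax 0.1273 topmean [ 0.5454 -0.1037  0.1226]
side 1
-0.3 knob [-0.1242  0.0363] finger [-0.1412  0.0416]
-0.2 knob [-0.1169  0.0345] finger [-0.1342  0.038 ]
0 knob [-0.102  0.033] finger [-0.1195  0.033 ]
0.2 knob [-0.0871  0.0345] finger [-0.1044  0.031 ]
0.4 knob [-0.0728  0.0389] finger [-0.0895  0.0318
[... 406 characters left out ...]
[-0.1342 -0.038 ]
0 knob [-0.102 -0.033] finger [-0.1195 -0.033 ]
0.2 knob [-0.0871 -0.0345] finger [-0.1044 -0.031 ]
0.4 knob [-0.0728 -0.0389] finger [-0.0895 -0.0318]
0.6 knob [-0.0597 -0.0461] finger [-0.0755 -0.0353]
0.8 knob [-0.0482 -0.0557] finger [-0.0628 -0.0407]
1.0 knob [-0.0389 -0.0675] finger [-0.052 -0.047]
1.2 knob [-0.0321 -0.0808] finger [-0.0404 -0.0595]
1.4 knob [-0.0281 -0.0953] finger [-0.0319 -0.0734]
1.571 knob [-0.027 -0.108] finger [-0.027 -0.086]
t 9.22 local [-0.0392  0.      0.2134] F local -0.16 0.01 -0.94 toolyaw err deg 0.06 q6 -118.33569839964156 w 0.0005
knob local -0.12085387007644874 0.036136990571225616
knob local -0.11627883196445249 -0.03337264204378523
```

Lid plane measures z≈0.12 everywhere visible, so it is shut. Now the left clamp.

move_arm(increments=[[[0.4,0.15,0,0,0],[0.8,0.3,0,0,0],[1,0.4,0,0,0],[1,0.4,0,0,0]]])

```text
time_s: 9.72
tcp_pos: [0.4631, -0.0676, 0.2126]
ee_rot: [[-0.982, -0.19, -0.004], [-0.19, 0.982, 0.001], [0.004, 0.002, -1.0]]
wrist_force: [0.8, 0.4, -0.2]
gripper_width: 0.0003
gripper_force: 0.0
```

move_arm(increments=[[[0.16,0.05,0,0,0],[0.16,0.05,0.3,0,0],[0.16,0.05,0.63,0,0],[0.16,0.05,0.63,0,0]]])

```text
time_s: 10.22
tcp_pos: [0.4465, -0.0658, 0.1484]
ee_rot: [[-0.982, -0.19, -0.008], [-0.19, 0.982, 0.003], [0.007, 0.004, -1.0]]
wrist_force: [1.0, -0.0, 0.4]
gripper_width: 0.0004
gripper_force: 0.0
```

```bash
python3 - <<'E'
from h import *
here()
E
```

```text
t 10.22 local [-0.1566  0.0458  0.1484] F local 0.97 -0.22 0.38 toolyaw err deg 0.06 q6 -120.31453759807732 w 0.0004
```

move_arm(increments=[[[-0.22,-0.07,0,0,0],[-0.3,-0.11,0,0,0],[-0.37,-0.13,0,0,0],[-0.45,-0.14,0,0,0],[-0.52,-0.15,0,0,0],[-0.6,-0.15,0,0,0],[-0.67,-0.14,0,0,0],[-0.74,-0.125,0,0,0],[-0.81,-0.105,0,0,0],[-0.875,-0.08,0,0,0]]])

```text
time_s: 11.48
tcp_pos: [0.536, -0.0573, 0.1515]
ee_rot: [[-0.982, -0.19, -0.002], [-0.19, 0.982, 0.0], [0.002, 0.001, -1.0]]
wrist_force: [-4.1, 0.1, -0.7]
gripper_width: 0.0006
gripper_force: 1.5
```

```bash
cat > k.py <<'E'
from m import *
here()
i,d=snapshot("side");P=pts("side",d);red,_=masks(i);m=red&(P[...,0]>.4)&(P[...,0]<.85)&(abs(P[...,1])<.25)&(P[...,2]>.12)
k,l,st,c=cv2.connectedComponentsWithStats(m.astype(np.uint8))
for j in range(1,k):
    if st[j,4]>8:
        ps=P[l==j];ps=ps[ps[:,2]>np.percentile(ps[:,2],60)].mean(0)-O
        x,y=ps@EX,ps@EY;s=np.sign(y);print("knob",round(x,4),round(y,4),"phi~",round(np.arctan2(x+.102,abs(.108-abs(y))*np.sign(.108-s*y)),3),st[j,4])
E
python3 k.py; python3 -c "
from h import *
i,_=snapshot('side');cv2.imwrite('pics/s5.png',cv2.resize(i[190:350,260:460],None,fx=4,fy=3.75))"
```

```text
t 11.47 local [-0.0671  0.0373  0.1515] F local -4.02 0.91 -0.66 toolyaw err deg 0.08 q6 -116.24571532831136 w 0.0006
knob -0.1141 -0.0374 phi~ -0.17 90
```

View pics/s5.png

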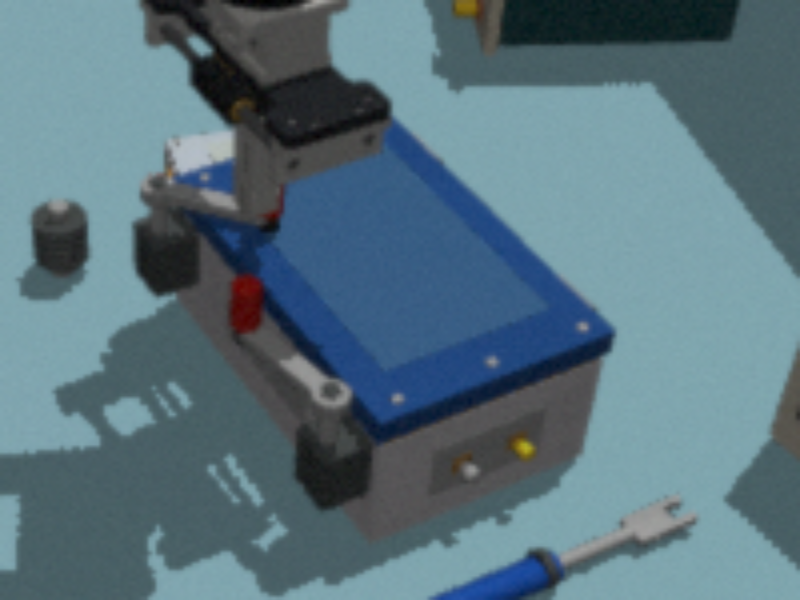

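The lid is shut, and the left knob sits behind the finger at crop (272,215), part-way round. I'll continue to the stop.

move_arm(increments=[[[-0.05,0.035,0,0,0],[-0.1,0.07,0,0,0],[-0.15,0.11,0,0,0],[-0.21,0.17,0,0,0],[-0.27,0.235,0,0,0],[-0.31,0.3,0,0,0],[-0.35,0.37,0,0,0],[-0.38,0.44,0,0,0],[-0.4,0.48,0,0,0],[-0.4,0.5,0,0,0]]])

```text
time_s: 12.82
tcp_pos: [0.5667, -0.002, 0.1521]
ee_rot: [[-0.982, -0.19, 0.001], [-0.19, 0.982, -0.003], [-0.001, -0.003, -1.0]]
wrist_force: [1.5, -6.0, -2.1]
gripper_width: 0.0004
gripper_force: 3.2
```

move_arm(increments=[[[0,0.01,0,0,0],[0,0.02,0,0,0],[0,0.02,0,0,0]]])

```text
time_s: 13.2
tcp_pos: [0.5667, -0.002, 0.1522]
ee_rot: [[-0.982, -0.189, 0.002], [-0.189, 0.982, -0.005], [-0.001, -0.005, -1.0]]
wrist_force: [1.9, -8.2, -2.1]
gripper_width: 0.0004
gripper_force: 3.9
```

```bash
python3 k.py
```

```text
t 13.2 local [-0.0265  0.0858  0.1522] F local 0.34 -8.38 -2.1 toolyaw err deg 0.02 q6 -109.60235125702427 w 0.0004
knob -0.1131 -0.0367 phi~ -0.154 94
```

move_arm(increments=[[[0,0.02,0,0,0],[0,0.04,0,0,0],[0,0.04,0,0,0]]])

```text
time_s: 13.62
tcp_pos: [0.5666, -0.0017, 0.1523]
ee_rot: [[-0.982, -0.188, 0.004], [-0.188, 0.982, -0.012], [-0.001, -0.012, -1.0]]
wrist_force: [3.4, -16.0, -3.0]
gripper_width: 0.0006
gripper_force: 8.1
```

move_arm(increments=[[[0,-0.15,0,0,0],[0,-0.25,-0.1,0,0],[0,-0.25,-0.35,0,0],[0,-0.25,-0.65,0,0],[0,-0.25,-0.65,0,0]]])

```text
time_s: 14.25
tcp_pos: [0.5721, -0.0198, 0.2206]
ee_rot: [[-0.982, -0.19, 0.007], [-0.19, 0.982, -0.0], [-0.007, -0.002, -1.0]]
wrist_force: [0.0, -0.0, 0.6]
gripper_width: 0.0001
gripper_force: 0.0
```

```bash
python3 k.py; python3 -c "
from h import *
rel([(-.155,-.045,.217),(-.155,-.045,.15)])"
```

```text
t 14.25 local [-0.0246  0.0672  0.2206] F local 0.01 -0.02 0.57 toolyaw err deg 0.08 q6 -111.63019983451925 w 0.0001
knob -0.025 0.1039 phi~ 1.518 63
knob -0.1145 -0.0372 phi~ -0.175 91
t 14.3 local [-0.0259  0.0676  0.2184] F local 0.52 0.75 0.11 toolyaw err deg 0.08 q6 -111.62942246144512 w 0.0006
[1.293, -1.125, 0.01]
[1.295, -1.124, 0.68]
```

move_arm(increments=[[[0.4,-0.4,0,0,0],[0.8,-0.8,0,0,0],[1,-1,0,0,0],[1,-1,0,0,0]]])

```text
time_s: 14.8
tcp_pos: [0.4889, -0.1376, 0.2154]
ee_rot: [[-0.982, -0.187, -0.002], [-0.187, 0.982, 0.002], [0.002, 0.002, -1.0]]
wrist_force: [0.1, 0.1, -0.1]
gripper_width: 0.0002
gripper_force: 0.0
```

move_arm(increments=[[[0.3,-0.13,0,0,0],[0.3,-0.13,0.3,0,0],[0.3,-0.13,0.67,0,0],[0.3,-0.13,0.67,0,0]]])

```text
time_s: 15.3
tcp_pos: [0.461, -0.1527, 0.1462]
ee_rot: [[-0.982, -0.191, -0.007], [-0.191, 0.982, 0.005], [0.006, 0.006, -1.0]]
wrist_force: [0.1, -1.1, 0.1]
gripper_width: 0.0003
gripper_force: 0.0
```

```bash
python3 k.py
```

```text
t 15.3 local [-0.1587 -0.0423  0.1462] F local -0.1 -1.11 0.13 toolyaw err deg 0.13 q6 -129.59198407005286 w 0.0003
knob -0.0248 0.0986 phi~ 1.449 11
knob -0.1154 -0.0429 phi~ -0.202 19
```

move_arm(increments=[[[-0.23,0.04,-0.03,0,0],[-0.31,0.08,-0.03,0,0],[-0.38,0.1,-0.03,0,0],[-0.46,0.11,-0.03,0,0],[-0.53,0.12,-0.03,0,0],[-0.61,0.12,-0.03,0,0],[-0.68,0.11,-0.03,0,0],[-0.75,0.095,-0.03,0,0],[-0.82,0.075,-0.03,0,0],[-0.885,0.05,-0.03,0,0]]])

```text
time_s: 16.6
tcp_pos: [0.5493, -0.1343, 0.1526]
ee_rot: [[-0.982, -0.19, -0.002], [-0.19, 0.982, -0.001], [0.002, -0.001, -1.0]]
wrist_force: [-3.2, -4.3, -0.9]
gripper_width: 0.0006
gripper_force: 2.2
```

```bash
python3 k.py
```

```text
t 16.6 local [-0.0686 -0.0409  0.1526] F local -3.99 -3.63 -0.91 toolyaw err deg 0.06 q6 -123.36038756043143 w 0.0006
knob -0.0655 0.0323 phi~ 0.449 20
knob -0.0523 -0.0564 phi~ 0.767 75
```

```bash
python3 -c "
from h import *
i,_=snapshot('side');j,_=snapshot('top')
a=cv2.resize(i[190:350,260:460],(500,400));b=cv2.resize(j[180:300,270:420],(300,240))
c=np.zeros((400,800,3),np.uint8);c[:,:500]=a;c[:240,500:]=b;cv2.imwrite('pics/s6.png',c)"
```

```text
(no output)
```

View pics/s6.png

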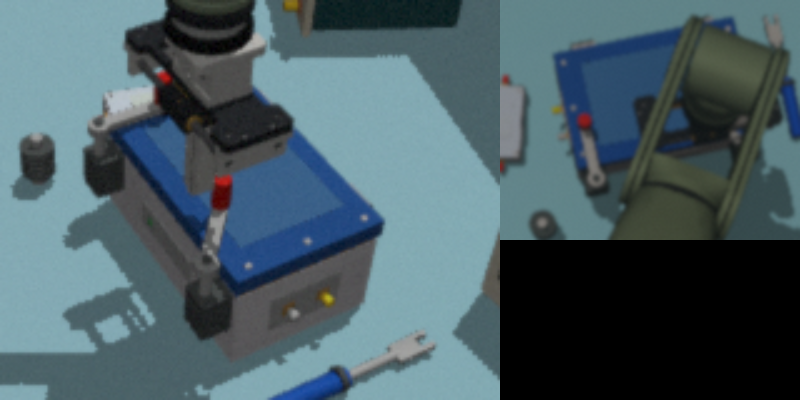

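The left clamp lies square across the lid in the top inset at (585,122), so the odd reading was only occlusion. The right clamp is part-way round. I'll continue with it.

move_arm(increments=[[[-0.06,-0.015,0,0,0],[-0.11,-0.045,0,0,0],[-0.165,-0.085,0,0,0],[-0.225,-0.145,0,0,0],[-0.285,-0.21,0,0,0],[-0.325,-0.275,0,0,0],[-0.365,-0.345,0,0,0],[-0.395,-0.415,0,0,0],[-0.415,-0.455,0,0,0],[-0.415,-0.475,0,0,0]]])

```text
time_s: 18.0
tcp_pos: [0.5994, -0.1717, 0.1529]
ee_rot: [[-0.982, -0.189, 0.0], [-0.189, 0.982, 0.002], [-0.001, 0.002, -1.0]]
wrist_force: [-1.7, 4.8, 1.1]
gripper_width: 0.0002
gripper_force: 2.7
```

move_arm(increments=[[[0,-0.01,0,0,0],[0,-0.02,0,0,0],[0,-0.02,0,0,0]]])

```text
time_s: 18.38
tcp_pos: [0.5995, -0.1718, 0.1529]
ee_rot: [[-0.982, -0.191, -0.0], [-0.191, 0.982, 0.004], [-0.0, 0.004, -1.0]]
wrist_force: [-0.6, 6.3, 1.5]
gripper_width: 0.0006
gripper_force: 3.6
```

```bash
python3 k.py
```

```text
t 18.38 local [-0.0263 -0.0872  0.1529] F local 0.56 6.32 1.48 toolyaw err deg 0.12 q6 -125.09518318201586 w 0.0006
knob -0.0247 0.1038 phi~ 1.517 65
knob -0.0245 -0.1104 phi~ 1.601 98
```

At the stop. I'll push once more to confirm, then back off and up.

move_arm(increments=[[[0,-0.02,0,0,0],[0,-0.04,0,0,0],[0,-0.04,0,0,0]]])

```text
time_s: 18.8
tcp_pos: [0.5995, -0.172, 0.1529]
ee_rot: [[-0.982, -0.191, -0.003], [-0.191, 0.981, 0.011], [0.0, 0.011, -1.0]]
wrist_force: [-2.8, 14.4, 4.7]
gripper_width: 0.0004
gripper_force: 7.6
```

move_arm(increments=[[[0,0.15,0,0,0],[0,0.3,-0.1,0,0],[0,0.3,-0.5,0,0],[0,0.3,-1,0,0],[0,0.3,-1,0,0]]])

```text
time_s: 19.42
tcp_pos: [0.5981, -0.1503, 0.2602]
ee_rot: [[-0.982, -0.19, 0.012], [-0.19, 0.982, -0.006], [-0.011, -0.008, -1.0]]
wrist_force: [1.0, -0.4, -0.3]
gripper_width: 0.0003
gripper_force: 0.0
```

move_arm(increments=[[[0.5,0,-0.3,0,0],[1,0,-0.5,0,0],[1,0,-0.5,0,0]]])

```text
time_s: 19.8
tcp_pos: [0.4952, -0.1687, 0.3049]
ee_rot: [[-0.982, -0.187, 0.003], [-0.187, 0.982, -0.003], [-0.003, -0.003, -1.0]]
wrist_force: [1.1, 0.3, -0.6]
gripper_width: 0.0005
gripper_force: 0.0
```

move_arm(increments=[[[0.3,0.5,0,0,0],[0.6,1,0,0,0],[0.6,1,0,0,0]]])

```text
time_s: 20.18
tcp_pos: [0.4169, -0.0786, 0.3017]
ee_rot: [[-0.981, -0.193, -0.001], [-0.193, 0.981, 0.001], [0.001, 0.001, -1.0]]
wrist_force: [0.1, -1.1, 0.2]
gripper_width: 0.0006
gripper_force: 0.0
```

move_arm(increments=[[[0,0.5,0,0,0],[0,1,0,0,0],[0,1,0,0,0],[0,1,0,0,0]]])

```text
time_s: 20.68
tcp_pos: [0.4006, 0.0165, 0.3026]
ee_rot: [[-0.982, -0.19, -0.0], [-0.19, 0.982, -0.001], [0.0, -0.001, -1.0]]
wrist_force: [-0.0, 0.2, -0.1]
gripper_width: 0.0003
gripper_force: 0.0
```

```bash
python3 k.py; python3 -c "
from h import *
i,_=snapshot('side');j,_=snapshot('top')
a=cv2.resize(i[190:350,260:460],(500,400));b=cv2.resize(j[180:300,270:420],(300,240))
c=np.zeros((400,800,3),np.uint8);c[:,:500]=a;c[:240,500:]=b;cv2.imwrite('pics/s7.png',c)"
```

```text
t 20.68 local [-0.1862  0.1353  0.3026] F local -0.0 0.2 -0.07 toolyaw err deg 0.08 q6 -110.96438593559634 w 0.0003
knob -0.0247 0.104 phi~ 1.519 56
knob -0.0247 -0.1099 phi~ 1.595 81
```

View pics/s7.png

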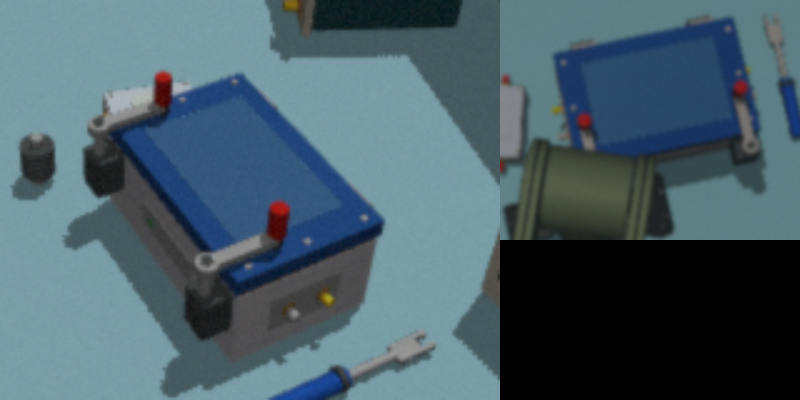

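The lid is shut, both clamps lie square across it (knobs at (163,90) and (279,220)), and the other objects in view are undisturbed.

```bash
python3 -c "
from station import *
print(close_job())"
```

```text
the job is handed in; nothing more can be done
None
```

The lid is fully shut, both clamps were then pushed across it to their stops, nothing else was touched, and the job is handed in at about 21 s.

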